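Release a medallion from its clamping fixture

TASK

Two clamping fixtures are screwed to the table: one holds a round bronze medallion under its hinged hold-down bar, the other a white jar lid. On the medallion's fixture, swing the bar by its black handle up and over until it leans back past upright, then slide the medallion along the bed between the rails, towards the robot, until all of it is clear of the place where the bar comes down, and leave it lying flat on the bed, with the bar still up. Do not lift the medallion out of the fixture, and leave the other fixture's bar down.

Things in the scene. Friction and masses are not known exactly. Their poses are not given: they have to be found in the camera images.
- medallion_center (a point): Centre (half-way up) of the bronze medallion held in the fixture: a disc 55 mm across, 10 mm thick, 0.14 kg, flat on the bed, at first 45 mm to +x of the fixture's origin, close behind the bar's leg. With the bar up, take it from above, one finger in front and one behind, along the channel: behind it two 6 mm pins, 8 mm high, stand near the rails, 45 mm free between them.
- fixture: Fixture holding the medallion. Origin on the table under the channel's middle line; x along the channel away from the robot, y left. Plywood bed x -100 to 80, y -50 to 100 mm, top at z = 12 mm. Rails 9 mm high, inner faces at y = +-31 mm; open at the -x end, no stop. Bar down: covers x 13 to 37 mm, its leg blocks the way out. The other fixture, alike, holds a white jar lid 0.3 m away.
- bar_handle (a point): Grip point on the bar's handle, a black round rod 10 mm thick, 57 mm free, along the fixture's x, centre of its length near this point. Bar down: at x -13, y -88, z 44.5 mm in the fixture's frame, over the bare table. Pinch it from above with the fingers closing along the fixture's y; the rod may turn between them as the bar swings.
- hold_down_bar (a joint): Hinge of the bar over the medallion, rad: 0 down, 1.57 upright, 1.95 leaning back on its stop. Axis along the fixture's x at y = 82, z = 24.5 mm (bar down: handle 170 mm to the right of it and 20 mm above). Grows as the handle goes up and over to the left. Stiff: needs about 2 N at the handle and stays where it is left.
- other_bar (a joint): Hinge of the bar on the other fixture (the one with the white jar lid), rad: 0 = down. To be left down.
Things that resemble listed ones, but are neither listed nor needed, are in the scene too. What is shaped like the part that bears medallion_center but red, turquoise or yellow is not meant.

How it is judged:
By the outcome, as a careful person would: the job done as asked, in the order asked, and still so for the second after the job is handed in, with the robot touching nothing.
It also fails if it takes over 51 s, if anything falls off the work surface, if the arm or the gripper's body presses on something with over 40 N, if the wrist force passes 120 N, or if a joint passes its speed limit or range.

ROBOT

A 6-joint arm with a two-finger parallel gripper is mounted at the origin on a cart in front of the work surface, level with it; the furniture and walls round the work are solid. World frame = base frame: x ahead of the robot, y to its left, z up, the work surface at z = 0. Lengths are in m, angles in rad, forces in N, time in s.
With the tool pointing down it reaches from about 0.35 to 0.875 m from the base axis. Payload 4.2 kg.
Tool frame: the origin (TCP) lies between the finger pads; the fingertips stand 17 mm ahead of it and the grasp point (between the pads) lies 2 mm behind it; z points along the fingers, y is the direction in which the jaws open and shut (so a half turn about z gives the same grasp; the last joint's range is limited). The gripper opens to 85 mm and grips with 20 to 120 N. Pads are 22 mm wide; open, the fingers measure 114 mm over their backs; the gripper's body (76 mm by 85 mm) begins 54 mm behind the grasp point. The pads swing forward as they close: fully open they stand 13 mm farther back than shut.
Start: joints at [1.559, 0.385, 0.008, 0, -1.194, -0.259], TCP at [0.167, 0.602, 0.211] pointing down, gripper open.
Joint ranges: [-3.14, 3.14], [-1.21, 2.06], [-1.07, 1.41], [-3.16, 2.05], [-2.99, -0.16], [-3.1, 3.1]. Speed limits (rad/s): [2.79, 2.79, 3.14, 3.14, 3.14, 3.14].

INTERFACE

Orientations are given as [roll, pitch, yaw] about the fixed x, y, z axes, in that order (R = Rz(yaw) Ry(pitch) Rx(roll)).
In Python, from station import * gives the robot as it stands.
- The arm moves only by the tool arm_command, never from a script. Its argument "targets" is a list that holds one entry, the list of rows, each a list of 7 numbers: the turn, a rotation vector about the world's x, y, z in degrees, then the shift along the world's x, y, z in m, then the closure, from 0 (fully open) to 1 (shut). A call has 1 to 5 rows; each row is the pose to reach, as a shift and turn from the pose commanded when the call began; what a row does not reach only later rows make up. A row lasts 1/10 s, in which the tool goes at most 50 mm and 8.59 degrees, less where a joint would pass 70% of its speed; a pose out of reach is approached as far as the arm can. A call with a gripper value outside its range is refused whole. The fingers move at their own pace and stop on an object; "grip_force" is the grip in N (left out, the last holds). Time passes only in rows, so rows that repeat a pose let the fingers close. It gives the time, the measured TCP pose, the force and the opening at its end, in the units of the state.
- sense(): the state, without advancing time (a new reading comes with each control period).
- snapshot(name): name is "scene" or "top" or "wrist"; returns a dict with "color" (480x640x3 uint8, red, green, blue), "depth" (480x640 float32, m along the optical axis (not along the pixel's ray), 0 where there is no reading), "camera_matrix" (3x3 intrinsics, pixels), "position" and "attitude" of the camera in the world. Camera axes: x right, y up, looking along -z (the intrinsics and any distortion apply to the point x, -y, -z); pixel columns grow to the right and rows downward; lengths in m; the calibration is good to about 2 mm. A picture is of the moment at which its call begins.
- finish_job(): hands the job in, once; it reports no verdict.
The state is a dict: "time": time; "joint_positions": joint angles; "dq": joint speeds; "joint_efforts": joint torques, N m; "position": TCP position; "tool_rot": TCP orientation; "wrist_force": force on the tool from outside, world axes, zero at the start; "torque": the same for the moment, N m; "grip_width": opening from 0.0 (shut) to 1.0 (fully open).
Only numpy, scipy, OpenCV 4.12 (cv2) and the standard library are available. Lean on these libraries where they do the work, as an engineer would, in place of code of your own. Each camera call takes 0.05 s, during which the arm holds its last target.

## Working session

There is one attempt and no reset: what is moved stays moved. The work goes in short steps, Python scripts to look and compute and a tool call to move; the robot and the scene stay as the last step left them, time stands still between calls to the robot, and variables do not carry over. Pictures are saved under pics/ and viewed, and the job is handed in when it is done.

Besides the shell and the picture viewer there is one more tool, called by a JSON object that holds its "name" and its "arguments". arm_command: Moves the arm, as the interface text tells. Its arguments: {"type":"object","properties":{"targets":{"type":"array","items":{"type":"array","items":{"type":"array","items":{"type":"number"}}}},"grip_force":{"type":"number"}},"required":["targets"]}

```bash
mkdir -p pics; cat > h.py <<'E'
from station import *
import numpy as np, cv2
def save(n,name):
    s=snapshot(n); cv2.imwrite(f'pics/{name}.png',s['color'][:,:,::-1]); np.savez(f'{name}.npz',**{k:np.array(v) for k,v in s.items()}); return s
def load(name): return dict(np.load(f'{name}.npz',allow_pickle=True))
from scipy.spatial.transform import Rotation as Ro
def RR(a):
    a=np.array(a,float)
    return a if a.shape==(3,3) else (Ro.from_euler('xyz',a).as_matrix() if a.shape==(3,) else None)
def ray(s,u,v):
    K=s['camera_matrix']; d=np.array([(u-K[0,2])/K[0,0],-(v-K[1,2])/K[1,1],-1.]); return np.array(s['position']),RR(s['attitude'])@d
def onz(s,u,v,z):
    p,d=ray(s,u,v); return p+d*(z-p[2])/d[2]
def pd(s,u,v):
    p,d=ray(s,u,v); return p+d*s['depth'][int(v),int(u)]
E
python3 - <<'E'
from h import *
for n in['scene','top','wrist']:
    s=save(n,n+'0'); print(n,s['position'],s['attitude'],s['camera_matrix'].tolist(),[k for k in s])
print(sense())
E
```

```text
scene [ 0.05688226 -0.71968523  0.59598277] [ 1.11566941  0.01872841 -0.45320115] [[510.4197190732081, 0.0, 325.0741849694441], [0.0, 510.4197190732081, 243.13490839351184], [0.0, 0.0, 1.0]] ['color', 'depth', 'camera_matrix', 'position', 'attitude']
top [0.37187008 0.22136874 1.12430293] [ 0.15651382 -0.01167168 -1.5548895 ] [[514.9535806192555, 0.0, 313.14812776415846], [0.0, 514.9535806192555, 233.88978035272848], [0.0, 0.0, 1.0]] ['color', 'depth', 'camera_matrix', 'position', 'attitude']
wrist [0.24628683 0.58037563 0.3719279 ] [-0.3243161  -0.00281727 -1.84081655] [[425.0980090709045, 0.0, 327.93567695698346], [0.0, 425.0980090709045, 235.53021081123072], [0.0, 0.0, 1.0]] ['color', 'depth', 'camera_matrix', 'position', 'attitude']
{'time': 0.15, 'joint_positions': array([ 1.55857623e+00,  3.85390557e-01,  6.96699728e-03, -3.37525849e-04,
       -1.19404965e+00, -2.58620776e-01]), 'dq': array([ 0.00089664, -0.00128517,  0.00349982,  0.00122797, -0.00123936,
        0.00135252]), 'joint_efforts': array([-6.89889348e-04, -3.92679369e+01,  1.88582808e+01,  4.18865159e+00,
       -3.39323276e-03, -5.61029410e-07]), 'position': array([0.1670662 , 0.60176546, 0.21047933]), 'tool_rot': array([ 3.13989130e+00, -1.25649036e-04, -2.70965201e-01]), 'wrist_force': array([ 0.32225748,  1.03166158, -0.39706599]), 'torque': array([ 0.02877577,  0.01284432, -0.03485589]), 'grip_width': 0.9999119214527784}
```

View pics/top0.png

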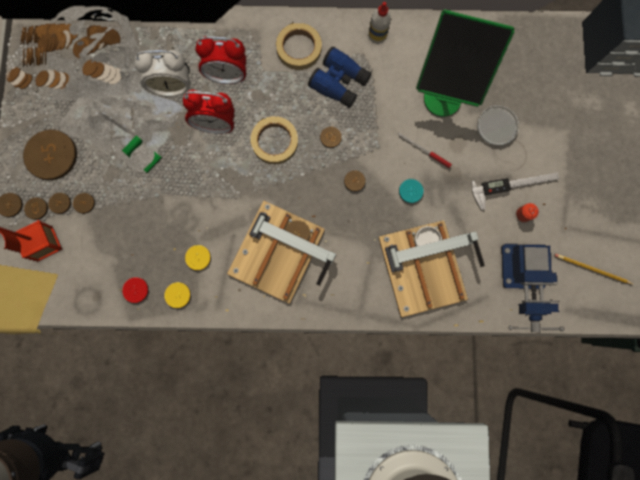

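View pics/scene0.png

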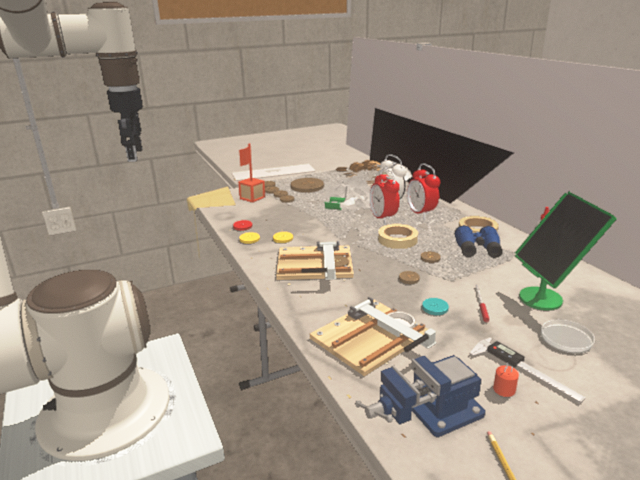

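The top picture shows two candidate fixtures. The one at (280,255) has a bronze disc at (298,229). The one at (425,270) has a white disc at (428,237). I'll enlarge both to confirm.

```bash
python3 - <<'E'
from h import *
s=load('top0'); c=s['color'][190:320,220:350,::-1]
c2=s['color'][205:335,370:500,::-1]
cv2.imwrite('pics/crop0.png',np.hstack([cv2.resize(c,None,fx=4.4,fy=4.4,interpolation=2),cv2.resize(c2,(220,220))if 0 else cv2.resize(c2,None,fx=4.4,fy=4.4)])[:, :572])
cv2.imwrite('pics/crop1.png',cv2.resize(c2,None,fx=3,fy=3))
for u,v in [(298,229),(262,228),(275,240),(318,285),(325,268),(332,255),(290,290),(240,270),(236,277),(286,296),(428,237),(350,300)]: print(u,v,pd(s,u,v).round(4))
E
```

```text
298 229 [0.5558 0.2443 0.0241]
262 228 [0.5563 0.322  0.0261]
275 240 [0.5308 0.2933 0.0247]
318 285 [0.4368 0.1988 0.0042]
325 268 [0.4695 0.1857 0.054 ]
332 255 [0.4969 0.1715 0.0549]
290 290 [0.4242 0.2586 0.0224]
240 270 [0.4656 0.3675 0.015 ]
236 277 [0.4504 0.3756 0.0144]
286 296 [0.4115 0.267  0.0175]
428 237 [ 0.5449 -0.0401  0.0137]
350 300 [0.4057 0.129  0.0023]
```

View pics/crop0.png

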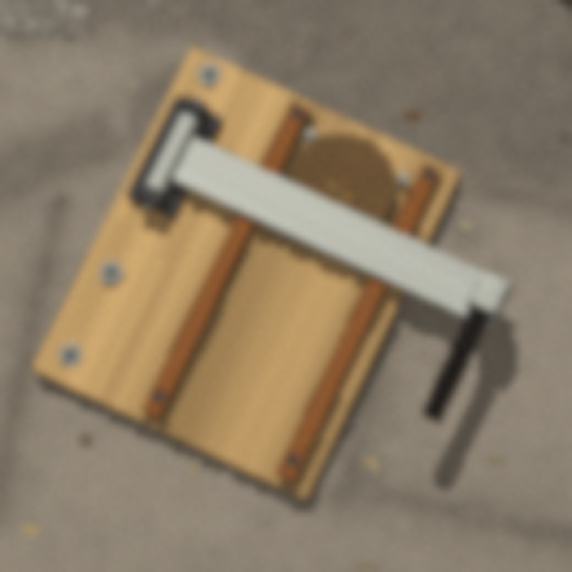

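View pics/crop1.png

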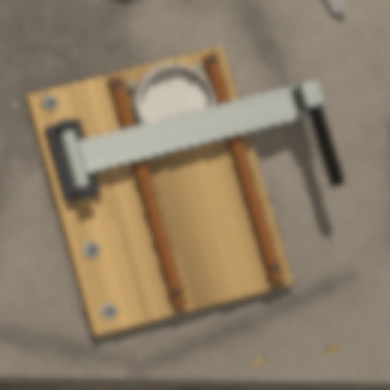

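View pics/wrist0.png

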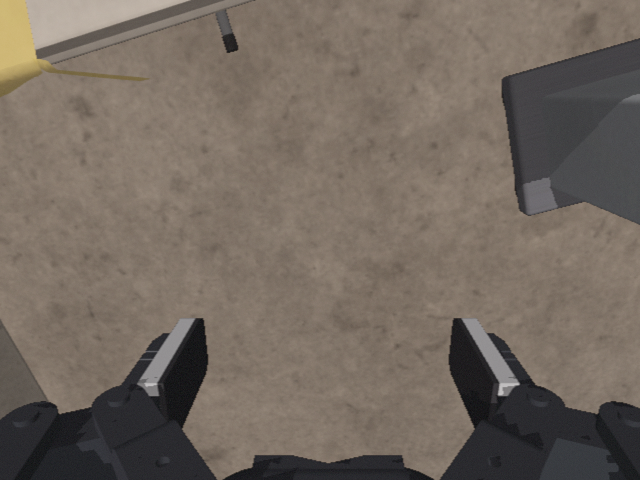

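The left fixture holds the bronze disc, so it is the target. The right one holds the white lid and stays untouched. Next I fit the fixture's pose from the bed corners and check it against the bar, handle and disc.

```bash
python3 - <<'E'
from h import *
s=load('top0')
F=np.array([[80,100],[80,-50],[-100,-50],[-100,100]])/1000.
C=np.array([[190,47],[460,172],[307,508],[38,370]])/4.4+[220-.4,190-.4]
W=np.array([onz(s,u,v,.012)[:2] for u,v in C]); print(W.round(4))
print('sides',[np.linalg.norm(W[i]-W[i-1]).round(4) for i in range(4)])
fm,wm=F.mean(0),W.mean(0); H=(F-fm).T@(W-wm); th=np.arctan2(H[0,1]-H[1,0],H[0,0]+H[1,1])
R=np.array([[np.cos(th),-np.sin(th)],[np.sin(th),np.cos(th)]]); o=wm-R@fm
print('yaw',np.degrees(th),'o',o,'res',(W-(F@R.T+o)).round(4).tolist())
np.savez('fix.npz',R=R,o=o,th=th)
def f(x,y): return (o+R@np.array([x,y])).round(4)
print('handle',f(-.013,-.088),'med',f(.045,0),'hinge',f(-.013,.082))
# checks: rod ends in image at z .0445
for c in [(480,312),(433,415)]:
    u,v=np.array(c)/4.4+[219.6,189.6]; w=onz(s,u,v,.0445)[:2]; print('rod end in fixture frame',R.T@(w-o))
# disc top z=.022 : disc right/top extent
for c in [(345,133),(395,190),(300,165)]:
    u,v=np.array(c)/4.4+[219.6,189.6]; w=onz(s,u,v,.022)[:2]; q=R.T@(w-o); print('disc edge',q, np.linalg.norm(q-[.045,0]))
E
```

```text
[[0.6207 0.3235]
 [0.5596 0.1873]
 [0.3926 0.2596]
 [0.4575 0.3929]]
sides [np.float64(0.1774), np.float64(0.1493), np.float64(0.1819), np.float64(0.1482)]
yaw -23.970845492635913 o [0.50656027 0.26390873] res [[0.0004, 0.0007], [0.0002, 0.0016], [-0.0023, 0.0007], [0.0017, -0.003]]
handle [0.4589 0.1888] med [0.5477 0.2456] hinge [0.528  0.3441]
rod end in fixture frame [ 0.01643596 -0.08688992]
rod end in fixture frame [-0.037683   -0.08710224]
disc edge [0.07162047 0.01082323] 0.028736590100957353
disc edge [ 0.0561835  -0.02362751] 0.02614058463470097
disc edge [0.0477106  0.02411517] 0.024267029572698984
```

{"name": "arm_command", "arguments": {"targets": [[[0,0,-4,0.03,-0.041,0,0],[0,0,-8.45,0.06,-0.082,0,0],[0,0,-8.45,0.09,-0.123,0,0],[0,0,-8.45,0.12,-0.165,0,0],[0,0,-8.45,0.146,-0.206,0,0]]]}}

```text
time: 0.65
position: [0.3125, 0.3965, 0.2111]
tool_rot: [3.141, -0.0, -0.418]
wrist_force: [0.7, -0.2, 0.4]
grip_width: 0.995
```

{"name": "arm_command", "arguments": {"targets": [[[0,0,0,0.03,-0.041,0,0.2],[0,0,0,0.06,-0.082,0,0.3],[0,0,0,0.09,-0.123,0,0.3],[0,0,0,0.12,-0.165,0,0.3],[0,0,0,0.146,-0.207,0,0.3]]]}}

```text
time: 1.15
position: [0.4568, 0.1925, 0.2113]
tool_rot: [-3.141, -0.0, -0.418]
wrist_force: [1.3, 1.2, -0.3]
grip_width: 0.698
```

```bash
python3 - <<'E'
from h import *
s=save('wrist','wrist1'); t=sense(); print(t['time'],t['position'],t['tool_rot'],t['grip_width'])
E
```

```text
1.2 [0.45885228 0.18732036 0.21114037] [ 3.13920552e+00 -5.94551875e-04 -4.24185895e-01] 0.7003114715233099
```

View pics/wrist1.png

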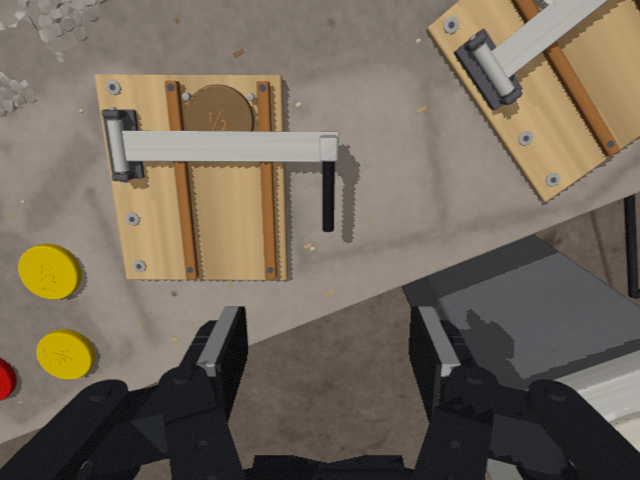

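The wrist view shows the rod from (328,162) to (328,231), the bronze disc at (218,110), and the bed corners at about (95,74), (281,75), (287,280) and (127,280). I'll refine the pose from these.

```bash
python3 - <<'E'
from h import *
s=load('wrist1'); f=np.load('fix.npz'); R,o=f['R'],f['o']
im=s['color'].astype(int); m=(im.max(2)<60).astype(np.uint8); m[:150]=0; m[250:]=0; m[:,:310]=0;m[:,350:]=0
ys,xs=np.nonzero(m); print(xs.min(),xs.max(),ys.min(),ys.max())
for v in (ys.min(),170,195,220,ys.max()):
    x=xs[ys==v]; 
    if len(x)==0: continue
    w=onz(s,(x.min()+x.max())/2,v,.0445); print(v,x.min(),x.max(),w[:2].round(4),(R.T@(w[:2]-o)).round(4), pd(s,x.mean(),v).round(4))
for p,e in [((95,74),(80,100)),((281,75),(80,-50)),((288,281),(-100,-50)),((127,281),(-100,100))]:
    w=onz(s,*p,.012)[:2]; print(p,(1000*R.T@(w-o)).round(1),e)
for p in [(186,100),(253,125),(220,84)]:
    w=onz(s,*p,.022)[:2]; q=R.T@(w-o);print('disc',q.round(4),np.linalg.norm(q-[.045,0]).round(4))
E
```

```text
322 334 162 231
162 322 334 [0.4855 0.1798] [ 0.015  -0.0854] [0.4862 0.1795 0.049 ]
170 323 334 [0.4797 0.1819] [ 0.0088 -0.0858] [0.4805 0.1816 0.0493]
195 323 333 [0.4618 0.1903] [-0.011  -0.0855] [0.4625 0.19   0.048 ]
220 323 333 [0.4429 0.1986] [-0.0316 -0.0855] [0.4444 0.198  0.0497]
231 325 330 [0.4346 0.2028] [-0.0409 -0.0851] [0.4357 0.2023 0.0483]
(95, 74) [79.4 99.7] (80, 100)
(281, 75) [ 78.8 -48. ] (80, -50)
(288, 281) [-100.3  -48.4] (-100, -50)
(127, 281) [-100.5  101.1] (-100, 100)
disc [0.06   0.0263] 0.0303
disc [ 0.0409 -0.0253] 0.0257
disc [ 0.0718 -0.0014] 0.0269
```

{"name": "arm_command", "arguments": {"targets": [[[0,0,0,0.001,0.001,-0.035,0.4],[0,0,0,0.001,0.001,-0.07,0.4],[0,0,0,0.001,0.001,-0.105,0.4],[0,0,0,0.001,0.001,-0.14,0.4],[0,0,0,0.001,0.001,-0.168,0.4]]]}}

```text
time: 1.7
position: [0.4562, 0.1946, 0.0414]
tool_rot: [3.14, 0.001, -0.419]
wrist_force: [0.1, 1.3, 0.5]
grip_width: 0.605
```

{"name": "arm_command", "arguments": {"targets": [[[0,0,0,0,0,0,0.6],[0,0,0,0,0,0,1],[0,0,0,0,0,0,1],[0,0,0,0,0,0,1],[0,0,0,0,0,0,1]]], "grip_force": 30}}

```text
time: 2.2
position: [0.4576, 0.1958, 0.0446]
tool_rot: [-3.139, -0.001, -0.418]
wrist_force: [0.2, -0.9, 1.3]
grip_width: 0.002
```

{"name": "arm_command", "arguments": {"targets": [[[0,0,0,0,0,0,1],[0,0,0,0,0,0,1]]]}}

```text
time: 2.4
position: [0.4571, 0.1954, 0.0437]
tool_rot: [-3.141, -0.0, -0.418]
wrist_force: [0.0, -1.1, 0.0]
grip_width: -0.002
```

```bash
python3 - <<'E'
from h import *
s=save('wrist','wrist2'); t=sense(); print(t['time'],t['position'],t['tool_rot'],t['grip_width'],t['wrist_force'])
f=np.load('fix.npz'); R,o=f['R'],f['o']
a0=np.arctan2(20,170); r=np.hypot(170,20)/1000
p0=None
for d in range(0,113,7):
    a=a0+np.radians(d); y=-r*np.cos(a)+r*np.cos(a0); z=r*np.sin(a)-r*np.sin(a0)
    w=R@[0,y]; print(d,w.round(3),round(z,3))
E
```

```text
2.45 [0.45704043 0.19534367 0.0435974 ] [-3.14110152e+00 -2.25569757e-04 -4.18268881e-01] 0.002573670006311596 [-0.78021441 -0.20065401 -0.40174656]
0 [0. 0.] 0.0
7 [0.002 0.003] 0.021
14 [0.004 0.009] 0.041
21 [0.007 0.017] 0.06
28 [0.012 0.027] 0.077
35 [0.017 0.039] 0.094
42 [0.023 0.052] 0.109
49 [0.03  0.067] 0.121
56 [0.037 0.084] 0.132
63 [0.045 0.101] 0.141
70 [0.053 0.119] 0.147
77 [0.061 0.138] 0.15
84 [0.07  0.157] 0.151
91 [0.078 0.176] 0.15
98 [0.087 0.195] 0.146
105 [0.095 0.213] 0.139
112 [0.102 0.23 ] 0.13
```

View pics/wrist2.png

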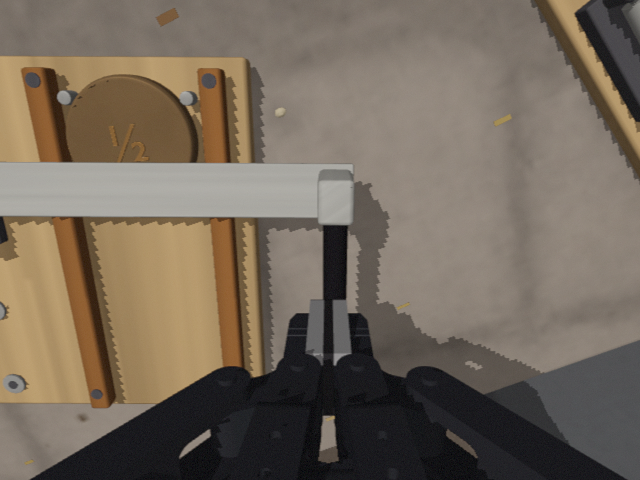

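```bash
python3 - <<'E'
from h import *
s=load('wrist2'); cv2.imwrite('pics/crop2.png',cv2.resize(s['color'][200:420,250:420,::-1],None,fx=2.7,fy=2.7,interpolation=2))
for p in [(335,240),(335,280),(315,330),(342,330),(328,330),(328,310)]: print(p,pd(s,*p).round(4))
sc=save('scene','scene2'); cv2.imwrite('pics/crop3.png',cv2.resize(sc['color'][200:300,230:380,::-1],None,fx=5,fy=5,interpolation=2))
E
```

```text
(335, 240) [0.4809 0.182  0.0477]
(335, 280) [0.4655 0.1887 0.0484]
(315, 330) [0.4688 0.1949 0.0875]
(342, 330) [0.4655 0.187  0.0877]
(328, 330) [0.4671 0.1911 0.0875]
(328, 310) [0.467  0.1912 0.0741]
```

View pics/crop2.png

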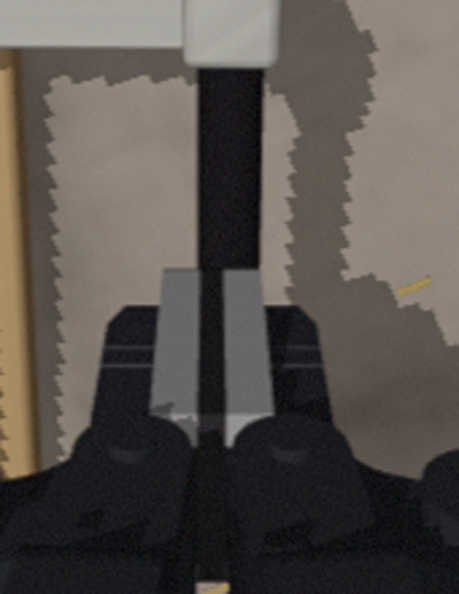

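View pics/crop3.png

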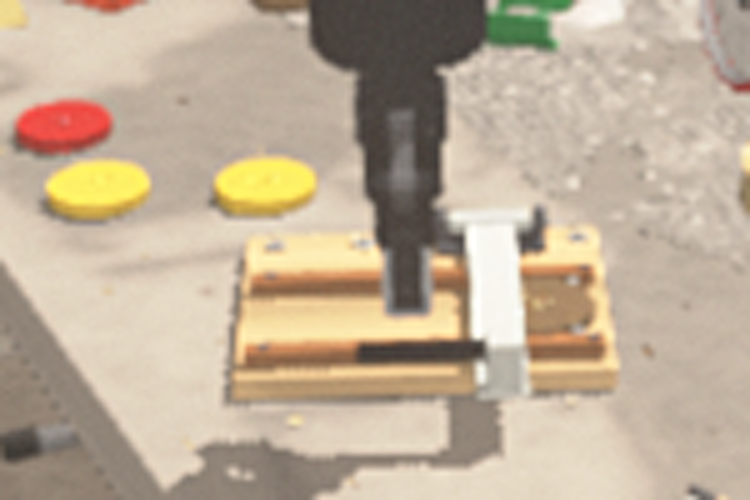

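```bash
python3 - <<'E'
from h import *
s=load('wrist2'); print(s['position'],s['attitude'],sense()['joint_positions'])
for v in range(285,400,8):
    print(v,[pd(s,u,v).round(3).tolist() for u in (315,342)])
print('table',pd(s,450,100),pd(s,450,250), 'bed', pd(s,150,300))
s1=load('wrist0'); print(s1['position'])
for v in range(310,400,12): print(v,[pd(s1,u,v).round(3).tolist() for u in (195,200,465)])
c=load('scene2')
for p in [(308,255),(312,255),(311,260),(311,262),(314,270)]: print(p,pd(c,*p).round(4))
E
```

```text
[0.53210934 0.16230673 0.20536565] [-3.23939437e-01 -4.59629827e-05 -1.98813152e+00] [ 7.31208175e-01  3.68280687e-01 -5.16721565e-01  2.09657519e-05
 -6.85467495e-01  4.21303915e-01]
285 [[0.447, 0.208, 0.0], [0.462, 0.187, 0.047]]
293 [[0.442, 0.21, -0.0], [0.458, 0.189, 0.047]]
301 [[0.469, 0.195, 0.068], [0.465, 0.186, 0.068]]
309 [[0.469, 0.195, 0.074], [0.465, 0.187, 0.074]]
317 [[0.469, 0.195, 0.079], [0.465, 0.187, 0.08]]
325 [[0.469, 0.195, 0.084], [0.466, 0.187, 0.085]]
333 [[0.469, 0.195, 0.089], [0.465, 0.187, 0.089]]
341 [[0.469, 0.195, 0.094], [0.465, 0.187, 0.093]]
349 [[0.469, 0.195, 0.098], [0.466, 0.187, 0.099]]
357 [[0.47, 0.194, 0.104], [0.467, 0.187, 0.104]]
365 [[0.469, 0.194, 0.107], [0.466, 0.187, 0.107]]
373 [[0.469, 0.194, 0.11], [0.467, 0.187, 0.111]]
381 [[0.47, 0.194, 0.114], [0.467, 0.187, 0.115]]
389 [[0.469, 0.194, 0.117], [0.467, 0.187, 0.117]]
397 [[0.469, 0.194, 0.119], [0.467, 0.188, 0.12]]
table [ 5.06454066e-01  1.12200337e-01 -1.72234546e-05] [ 0.43581879  0.13576102 -0.00118143] bed [0.47756698 0.28527829 0.01122427]
[0.24628683 0.58037563 0.3719279 ]
310 [[-0.233, 1.114, -0.742], [-0.237, 1.1, -0.741], [-0.443, 0.351, -0.737]]
322 [[0.189, 0.641, 0.249], [0.188, 0.64, 0.247], [0.166, 0.556, 0.249]]
334 [[0.187, 0.641, 0.252], [0.184, 0.642, 0.248], [0.166, 0.558, 0.256]]
346 [[0.183, 0.642, 0.254], [0.18, 0.642, 0.249], [0.163, 0.559, 0.258]]
358 [[0.18, 0.643, 0.255], [0.176, 0.644, 0.249], [0.16, 0.56, 0.259]]
370 [[0.176, 0.644, 0.256], [0.172, 0.645, 0.25], [0.156, 0.561, 0.261]]
382 [[0.172, 0.646, 0.256], [0.169, 0.646, 0.253], [0.152, 0.562, 0.26]]
394 [[0.169, 0.646, 0.258], [-0.516, 1.208, -0.743], [0.149, 0.563, 0.263]]
(308, 255) [0.4491 0.1931 0.0822]
(312, 255) [0.4531 0.1805 0.087 ]
(311, 260) [0.4521 0.1845 0.0731]
(311, 262) [0.4519 0.1844 0.0682]
(314, 270) [0.4593 0.1864 0.0453]
```

Both the wrist depth and the scene depth put the real fingertips at z≈0.067. The reported pose implies 0.027, so the tool is about 40 mm higher than reported, and the jaws closed on air above the rod. The x and y values agree. I'll reopen, correct the 3–5 mm lateral error and go 41 mm lower.

{"name": "arm_command", "arguments": {"targets": [[[0,0,0,0.003,-0.0055,0,0.4],[0,0,0,0.003,-0.0055,0,0.4],[0,0,0,0.003,-0.0055,0,0.4],[0,0,0,0.003,-0.0055,-0.01,0.4],[0,0,0,0.003,-0.0055,-0.02,0.4]]]}}

```text
time: 3.0
position: [0.4599, 0.1898, 0.0227]
tool_rot: [-3.141, -0.0, -0.418]
wrist_force: [0.1, -0.1, 0.6]
grip_width: 0.598
```

{"name": "arm_command", "arguments": {"targets": [[[0,0,0,0,0,-0.01,0.4],[0,0,0,0,0,-0.021,0.4],[0,0,0,0,0,-0.021,0.4],[0,0,0,0,0,-0.021,0.4]]]}}

```text
time: 3.4
position: [0.4598, 0.1896, 0.0018]
tool_rot: [3.14, 0.0, -0.418]
wrist_force: [0.3, -0.1, -0.3]
grip_width: 0.598
```

```bash
python3 - <<'E'
from h import *
s=save('wrist','wrist3'); t=sense(); print(t['time'],t['position'],t['tool_rot'],t['grip_width'],t['wrist_force'])
c=save('scene','scene3');cv2.imwrite('pics/crop4.png',cv2.resize(c['color'][200:300,230:380,::-1],None,fx=5,fy=5,interpolation=2))
E
```

```text
3.45 [0.46007283 0.18987227 0.00220057] [ 3.14140509e+00 -3.55964913e-05 -4.18053895e-01] 0.5973225759869262 [ 0.04685464 -0.45289447  0.51101019]
```

View pics/wrist3.png

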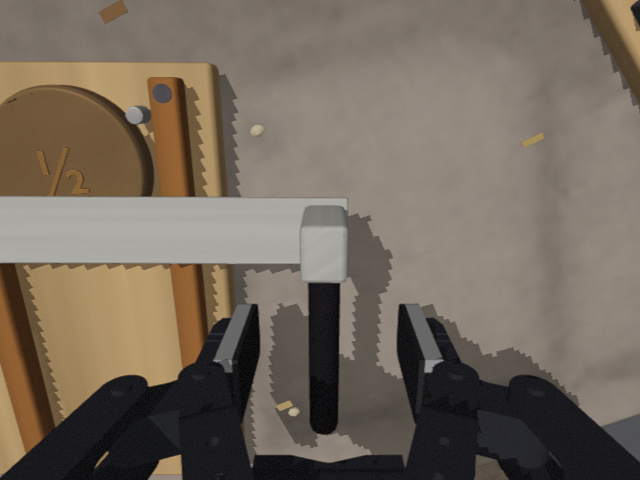

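View pics/crop4.png

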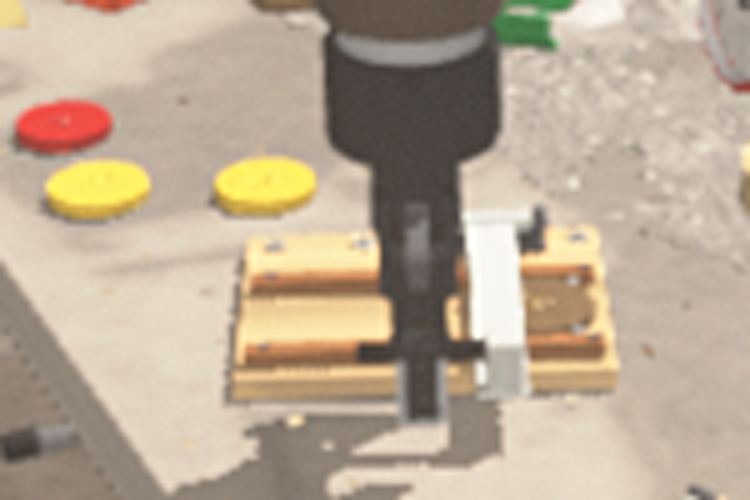

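The rod now stands centred between the open pads (rod at column 323, pads at 250 and 405), and in the scene view the fingers straddle it. Next I close on it.

{"name": "arm_command", "arguments": {"targets": [[[0,0,0,0,0,0,0.7],[0,0,0,0,0,0,1],[0,0,0,0,0,0,1],[0,0,0,0,0,0,1],[0,0,0,0,0,0,1]]], "grip_force": 30}}

```text
time: 4.0
position: [0.4607, 0.1909, 0.0027]
tool_rot: [-3.139, -0.001, -0.418]
wrist_force: [-0.7, 3.9, 0.0]
grip_width: 0.103
```

{"name": "arm_command", "arguments": {"targets": [[[0,0,0,0.001,0.001,0.0105,1],[0,0,0,0.0015,0.003,0.021,1],[0,0,0,0.0025,0.006,0.031,1],[0,0,0,0.004,0.009,0.041,1]]]}}

```text
time: 4.4
position: [0.4647, 0.1997, 0.0438]
tool_rot: [-3.14, -0.001, -0.418]
wrist_force: [2.4, 5.6, -5.8]
grip_width: 0.103
```

{"name": "arm_command", "arguments": {"targets": [[[0,0,0,0.003,0.008,0.019,1],[0,0,0,0.008,0.018,0.036,1],[0,0,0,0.013,0.03,0.053,1],[0,0,0,0.019,0.043,0.068,1],[0,0,0,0.026,0.058,0.08,1]]]}}

```text
time: 4.9
position: [0.4886, 0.2536, 0.1241]
tool_rot: [3.134, 0.001, -0.419]
wrist_force: [0.2, -5.9, 2.4]
grip_width: 0.107
```

```bash
python3 - <<'E'
from h import *
c=save('scene','scene4');cv2.imwrite('pics/crop5.png',cv2.resize(c['color'][120:300,200:400,::-1],None,fx=3,fy=3,interpolation=2))
t=sense(); print(t['position'],t['wrist_force'],t['torque'],t['grip_width'])
E
```

```text
[0.49000697 0.25598672 0.12618503] [-3.92862744 -1.9310673   9.91788149] [-1.16598821  1.48371885 -0.0532346 ] 0.10367463523120186
```

View pics/crop5.png

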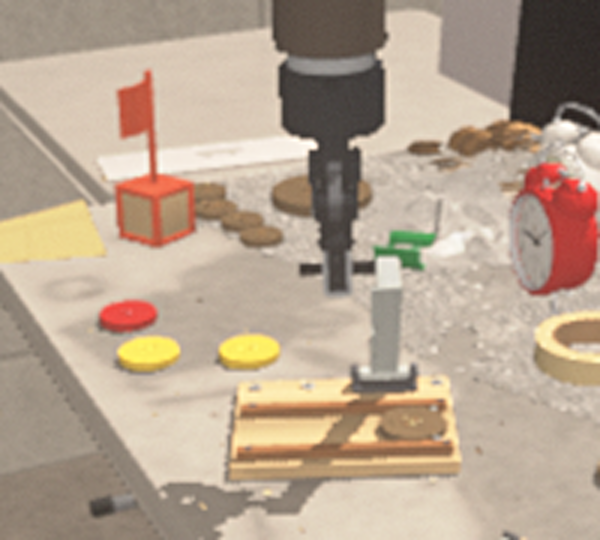

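{"name": "arm_command", "arguments": {"targets": [[[0,0,0,0.007,0.017,0.011,1],[0,0,0,0.015,0.034,0.02,1],[0,0,0,0.023,0.052,0.026,1],[0,0,0,0.031,0.071,0.029,1],[0,0,0,0.04,0.09,0.03,1]]]}}

```text
time: 5.45
position: [0.5299, 0.3453, 0.1554]
tool_rot: [3.138, -0.001, -0.419]
wrist_force: [-1.4, -1.9, 3.1]
grip_width: 0.101
```

{"name": "arm_command", "arguments": {"targets": [[[0,0,0,0.004,0.01,0,1],[0,0,0,0.008,0.019,-0.001,1],[0,0,0,0.017,0.038,-0.005,1],[0,0,0,0.022,0.048,-0.0085,1],[0,0,0,0.025,0.056,-0.012,1]]]}}

```text
time: 5.95
position: [0.556, 0.4033, 0.142]
tool_rot: [-3.141, -0.001, -0.418]
wrist_force: [1.5, -1.4, 4.7]
grip_width: 0.103
```

```bash
python3 - <<'E'
from h import *
c=save('scene','scene5');cv2.imwrite('pics/crop6.png',cv2.resize(c['color'][120:300,200:400,::-1],None,fx=3,fy=3,interpolation=2))
t=sense(); print(t['position'],t['wrist_force'],t['torque'],t['grip_width'])
E
```

```text
[0.55649379 0.40435519 0.14134056] [2.92972544 2.74570955 4.06333351] [ 0.4606001  -0.71758785 -0.05213186] 0.10165464516927158
```

View pics/crop6.png

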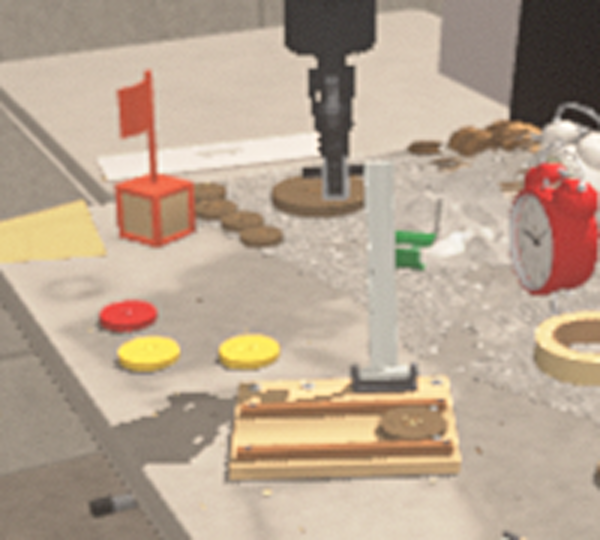

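Next, the last few degrees, up to about the stop.

{"name": "arm_command", "arguments": {"targets": [[[0,0,0,0.003,0.007,-0.0035,1],[0,0,0,0.0055,0.0125,-0.006,1],[0,0,0,0.0075,0.0175,-0.0095,1],[0,0,0,0.0075,0.0175,-0.0095,1]]]}}

```text
time: 6.4
position: [0.5636, 0.4205, 0.1324]
tool_rot: [-3.141, -0.002, -0.418]
wrist_force: [3.7, -0.8, 5.1]
grip_width: 0.105
```

{"name": "arm_command", "arguments": {"targets": [[[0,0,0,0,0,0,0.8],[0,0,0,0,0,0,0.5],[0,0,0,0,0,0,0.5],[0,0,0,0,0,0,0.5],[0,0,0,0,0,0,0.5]]]}}

```text
time: 6.9
position: [0.5621, 0.4202, 0.1314]
tool_rot: [3.141, 0.001, -0.418]
wrist_force: [-0.0, -0.9, 1.1]
grip_width: 0.5
```

{"name": "arm_command", "arguments": {"targets": [[[0,0,0,0,0,0.015,0.5],[0,0,0,0,0,0.035,0.5],[0,0,0,0,0,0.06,0.5],[0,0,0,0,0,0.085,0.5],[0,0,0,0,0,0.09,0.5]]]}}

```text
time: 7.4
position: [0.5637, 0.4212, 0.2259]
tool_rot: [-3.135, -0.003, -0.418]
wrist_force: [0.3, 0.5, -0.2]
grip_width: 0.497
```

```bash
python3 - <<'E'
from h import *
c=save('scene','scene6');cv2.imwrite('pics/crop7.png',cv2.resize(c['color'][120:300,200:400,::-1],None,fx=3,fy=3,interpolation=2))
save('top','top6'); save('wrist','wrist6')
t=sense(); print(t['time'],t['position'],t['wrist_force'],t['torque'],t['grip_width'])
E
```

```text
7.55 [0.56200272 0.42015976 0.22118654] [ 0.18781114  0.13876533 -0.40222295] [-0.02214587 -0.04676911 -0.00627022] 0.5001442629408123
```

View pics/crop7.png

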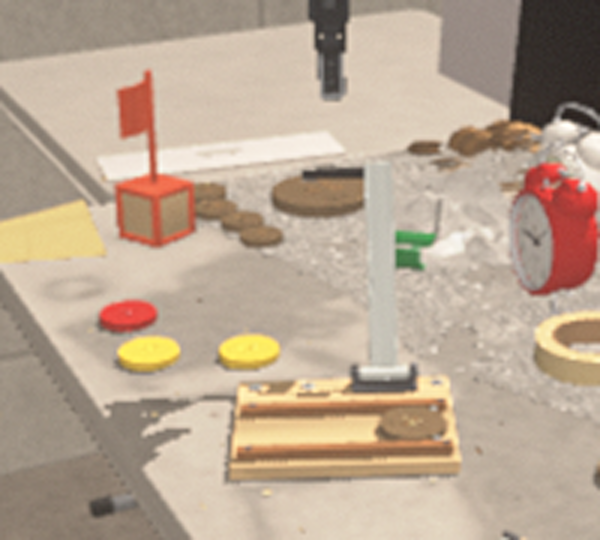

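View pics/wrist6.png

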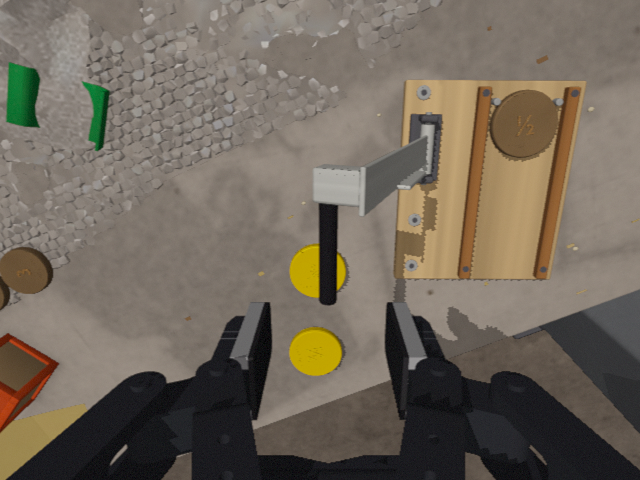

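The bar now leans back to the left, with the black rod at (328,255), and the medallion is uncovered at (525,125). I'll measure the disc's centre, the bar's tilt, and how far the fingertips sit below the TCP at several openings.

```bash
python3 - <<'E'
from h import *
f=np.load('fix.npz'); R,o=f['R'],f['o']
s=load('wrist6'); w=[]
for v in (225,250,275,290):
    p=pd(s,328,v); q=R.T@(p[:2]-o); w.append([q[0],q[1],p[2]])
w=np.array(w); print('rod top',w.round(4)); y=w[:,1].mean(); z=w[:,2].mean()-.005
print('bar angle',np.degrees(np.arctan2(z-.0245,.082-y))-6.7)
im=cv2.cvtColor(s['color'],cv2.COLOR_RGB2HSV); print(im[110,510],im[140,540],im[150,480],im[200,515])
g=cv2.cvtColor(s['color'],cv2.COLOR_RGB2GRAY); roi=(g[80:170,480:570]<115).astype(np.uint8)
# circle via hough
c=cv2.HoughCircles(cv2.medianBlur(g[70:180,470:590],3),cv2.HOUGH_GRADIENT,1,50,param1=80,param2=15,minRadius=25,maxRadius=42); print(c)
if c is not None:
    u,v,r=c[0,0]; u+=470;v+=70; W=onz(s,u,v,.022)[:2]; print('disc',u,v,r,W,R.T@(W-o))
    e=onz(s,u+r,v,.022)[:2]; print('radius',np.linalg.norm(e-W))
# bed corners
for p,e in [((405,80),(80,100)),((585,80),(80,-50)),((550,280),(-100,-50)),((394,280),(-100,100))]:
    W=onz(s,*p,.012)[:2]; print(p,(1000*R.T@(W-o)).round(1),e)
# tips: lowest finger points
for n,zr,gw in [('wrist1',.2111,.70),('wrist2',.0436,0),('wrist3',.0020,.598),('wrist6',.2212,.5)]:
    s=load(n); T=s
    tab=[]
    for v in range(280,330):
        for u in range(150,500):
            d=s['depth'][v,u]
            if 0.05<d<0.19: tab.append(pd(s,u,v)[2])
    tab=np.array(tab); print(n,gw,'tip-z rel TCP', (np.percentile(tab,1)-zr) if len(tab) else None, len(tab))
E
```

```text
rod top [[ 0.0064  0.1661  0.1798]
 [-0.0076  0.1661  0.1784]
 [-0.0213  0.1661  0.1792]
 [-0.0302  0.1661  0.1788]]
bar angle 112.65127094971376
[ 16 119 114] [ 16 122 115] [ 15 165 148] [ 18 104 181]
[[[51.5 57.5 32.6]]]
disc 521.5 127.5 32.6 [0.54775942 0.25227564] [0.04237201 0.00610829]
radius 0.026977170472818487
(405, 80) [ 79.5 103. ] (80, 100)
(585, 80) [ 79.6 -45. ] (80, -50)
(550, 280) [-100.2  -46.3] (-100, -50)
(394, 280) [-100.4  103. ] (-100, 100)
wrist1 0.7 tip-z rel TCP 0.024611278501717404 1564
wrist2 0 tip-z rel TCP 0.0006611023473167693 2252
wrist3 0.598 tip-z rel TCP -0.004247299020544368 17432
wrist6 0.5 tip-z rel TCP 0.023290544161648996 1839
```

{"name": "arm_command", "arguments": {"targets": [[[0,0,-8,-0.002,-0.018,0,0.3],[0,0,-16,-0.004,-0.036,0,0.2],[0,0,-24,-0.006,-0.054,0,0.2],[0,0,-32,-0.008,-0.072,0,0.2],[0,0,-40,-0.01,-0.09,0,0.2]]]}}

```text
time: 8.05
position: [0.5515, 0.329, 0.2196]
tool_rot: [3.138, -0.001, -1.122]
wrist_force: [-0.7, -0.5, -0.4]
grip_width: 0.799
```

{"name": "arm_command", "arguments": {"targets": [[[0,0,-8,-0.001,-0.018,0,0.2],[0,0,-16,-0.002,-0.036,0,0.2],[0,0,-24,-0.003,-0.054,0,0.2],[0,0,-32,-0.004,-0.072,0,0.2],[0,0,-40,-0.004,-0.082,0,0.2]]]}}

```text
time: 8.55
position: [0.5473, 0.2465, 0.2199]
tool_rot: [3.139, -0.003, -1.821]
wrist_force: [0.1, 0.1, 0.7]
grip_width: 0.803
```

{"name": "arm_command", "arguments": {"targets": [[[0,0,-8,0,0,-0.03,0.2],[0,0,-10,0,0,-0.06,0.2],[0,0,-10,0,0,-0.09,0.2],[0,0,-10,0,0,-0.12,0.2],[0,0,-10,0,0,-0.12,0.2]]]}}

```text
time: 9.05
position: [0.5445, 0.2456, 0.0957]
tool_rot: [3.134, -0.011, -1.99]
wrist_force: [0.5, 0.2, 0.7]
grip_width: 0.794
```

```bash
python3 - <<'E'
from h import *
save('wrist','wrist7'); c=save('scene','scene7');cv2.imwrite('pics/crop8.png',cv2.resize(c['color'][120:300,200:400,::-1],None,fx=3,fy=3,interpolation=2))
t=sense(); print(t['time'],t['position'],t['tool_rot'],t['wrist_force'],t['grip_width'])
E
```

```text
9.15 [0.5481629  0.24782914 0.10104466] [ 3.14087300e+00 -2.48274805e-03 -1.98871428e+00] [0.95206997 0.52622286 0.65823729] 0.8023119338863941
```

View pics/wrist7.png

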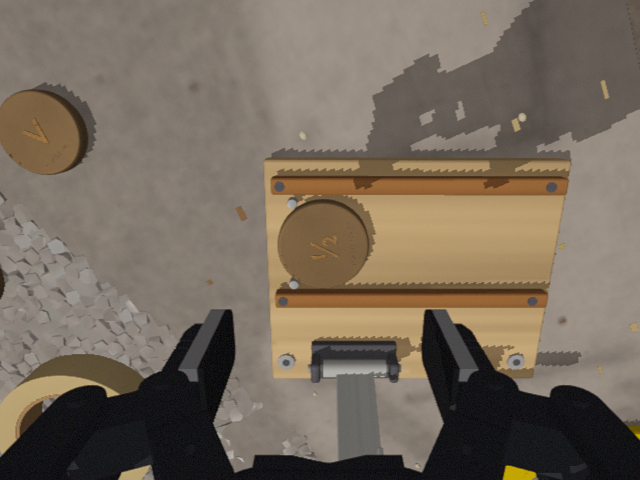

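View pics/crop8.png

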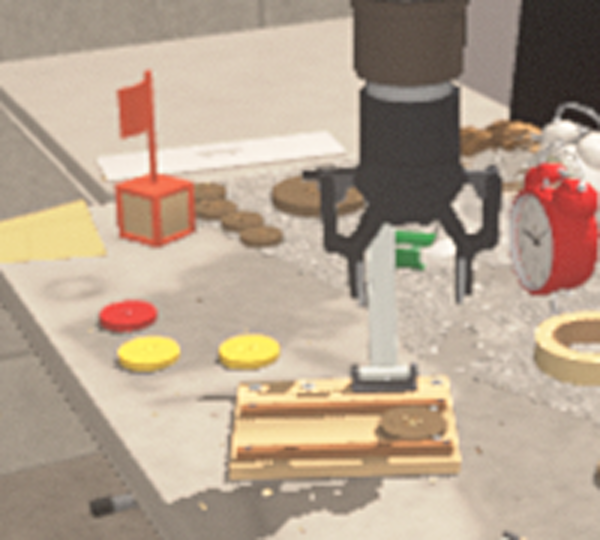

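```bash
python3 - <<'E'
from h import *
f=np.load('fix.npz'); R,o=f['R'],f['o']
s=load('wrist7'); print(s['position'],s['attitude'])
g=cv2.cvtColor(s['color'],cv2.COLOR_RGB2GRAY)
c=cv2.HoughCircles(cv2.medianBlur(g[180:305,260:390],3),cv2.HOUGH_GRADIENT,1,60,param1=80,param2=15,minRadius=35,maxRadius=52); print(c)
u,v,r=c[0,0]; u+=260;v+=180; W=onz(s,u,v,.022)[:2]; print('disc',u,v,r,W,R.T@(W-o)); e=onz(s,u+r,v,.022)[:2]; print('radius',np.linalg.norm(e-W))
P=[]
for p,e in [((266,159),(80,-50)),((570,159),(-100,-50)),((538,378),(-100,100)),((274,378),(80,100))]:
    W=onz(s,*p,.012)[:2]; print(p,(1000*R.T@(W-o)).round(1),e,pd(s,p[0]+(6 if p[0]<400 else -6),p[1]+(4 if p[1]<200 else -4))[2].round(4))
for p in [(279,187),(552,187),(283,301),(533,301),(292,203),(293,285)]:
    W=onz(s,*p,.021)[:2]; print('rail/pin',p,(1000*R.T@(W-o)).round(1))
for u in (210,215,220,225,230,428,434,440,446): print(u,[(v,pd(s,u,v).round(4).tolist()) for v in (312,318,330)])
E
```

```text
[0.51303632 0.17219518 0.25817037] [-0.31272688 -0.00706252  2.72290058]
[[[62.5 68.5 45.8]]]
disc 322.5 248.5 45.8 [0.54875288 0.24867506] [0.0447426  0.00322187]
radius 0.0270265128408615
(266, 159) [ 77.  -47.9] (80, -50) 0.012
(570, 159) [-98.3 -47.7] (-100, -50) 0.0123
(538, 378) [-102.5  101.4] (-100, 100) 0.0099
(274, 378) [ 78.3 100.4] (80, 100) 0.0104
rail/pin (279, 187) [ 69.2 -33.4]
rail/pin (552, 187) [-85.7 -33.1]
rail/pin (283, 301) [69.2 37.9]
rail/pin (533, 301) [-85.5  38.5]
rail/pin (292, 203) [ 62.1 -24.1]
rail/pin (293, 285) [62.8 27.1]
210 [(312, [0.5769, 0.2195, 0.1284]), (318, [0.5764, 0.2202, 0.1318]), (330, [0.5746, 0.221, 0.1394])]
215 [(312, [0.5757, 0.2204, 0.1277]), (318, [0.5744, 0.2206, 0.1326]), (330, [0.5729, 0.2215, 0.1399])]
220 [(312, [0.5743, 0.2212, 0.1275]), (318, [0.5732, 0.2214, 0.1321]), (330, [0.572, 0.2226, 0.1388])]
225 [(312, [0.5727, 0.2219, 0.1275]), (318, [0.5722, 0.2225, 0.1311]), (330, [0.5733, 0.2256, 0.1332])]
230 [(312, [0.5724, 0.2237, 0.1248]), (318, [0.5731, 0.2254, 0.1256]), (330, [0.5746, 0.2289, 0.1272])]
428 [(312, [0.5092, 0.2503, 0.1278]), (318, [0.51, 0.2517, 0.129]), (330, [0.5116, 0.2551, 0.1305])]
434 [(312, [0.5073, 0.2512, 0.1277]), (318, [0.5083, 0.2508, 0.1319]), (330, [0.5099, 0.2513, 0.1375])]
440 [(312, [0.5055, 0.2517, 0.1283]), (318, [0.5065, 0.2515, 0.1321]), (330, [0.5083, 0.2505, 0.14])]
446 [(312, [0.5037, 0.2519, 0.1293]), (318, [0.5047, 0.2517, 0.133]), (330, [0.5066, 0.2509, 0.1405])]
```

{"name": "arm_command", "arguments": {"targets": [[[0,0,0,0.001,0.001,-0.025,0.12],[0,0,0,0.001,0.001,-0.05,0.12],[0,0,0,0.001,0.001,-0.075,0.12],[0,0,0,0.001,0.001,-0.09,0.12],[0,0,0,0.001,0.001,-0.095,0.12]]]}}

```text
time: 9.65
position: [0.5496, 0.2494, 0.0068]
tool_rot: [-3.142, -0.0, -1.989]
wrist_force: [0.1, -0.7, 0.2]
grip_width: 0.879
```

{"name": "arm_command", "arguments": {"targets": [[[0,0,0,0,0,0,0.12],[0,0,0,0,0,0,0.12]]]}}

```text
time: 9.85
position: [0.5506, 0.2501, 0.0085]
tool_rot: [-3.14, 0.003, -1.989]
wrist_force: [-0.5, 0.0, 0.4]
grip_width: 0.882
```

```bash
python3 - <<'E'
from h import *
s=save('wrist','wrist8'); c=save('scene','scene8');cv2.imwrite('pics/crop9.png',cv2.resize(c['color'][180:300,230:390,::-1],None,fx=4,fy=4,interpolation=2))
t=sense(); print(t['time'],t['position'],t['tool_rot'],t['wrist_force'],t['grip_width'])
for u in (205,210,215,220,225,230,428,434,440,446): print(u,[(v,pd(s,u,v)[2].round(4).tolist()) for v in range(306,330,3)])
E
```

```text
9.95 [0.55038394 0.24991521 0.00839518] [-3.14009082e+00  2.55056679e-03 -1.98886454e+00] [-0.09158881  0.33217939  0.16061132] 0.8805547085486314
205 [(306, -0.0022), (309, -0.0009), (312, 0.0407), (315, 0.0429), (318, 0.0449), (321, 0.0463), (324, 0.0477), (327, 0.0505)]
210 [(306, -0.0004), (309, -0.0011), (312, 0.0407), (315, 0.0426), (318, 0.0456), (321, 0.0467), (324, 0.0477), (327, 0.0501)]
215 [(306, -0.0014), (309, -0.0024), (312, 0.041), (315, 0.0424), (318, 0.0441), (321, 0.045), (324, 0.0448), (327, 0.0459)]
220 [(306, -0.0001), (309, -0.0014), (312, -0.0014), (315, 0.0376), (318, 0.0378), (321, 0.0388), (324, 0.0389), (327, 0.0391)]
225 [(306, -0.0011), (309, -0.0016), (312, -0.0018), (315, -0.0005), (318, -0.0001), (321, -0.0016), (324, -0.0022), (327, -0.0002)]
230 [(306, -0.0012), (309, -0.0014), (312, -0.0018), (315, -0.0015), (318, -0.0009), (321, -0.0026), (324, -0.0001), (327, -0.0012)]
428 [(306, 0.0105), (309, 0.0114), (312, 0.0108), (315, 0.0108), (318, 0.01), (321, 0.0106), (324, 0.0112), (327, 0.0104)]
434 [(306, 0.0108), (309, 0.0104), (312, 0.0101), (315, 0.0112), (318, 0.0368), (321, 0.0376), (324, 0.0369), (327, 0.0377)]
440 [(306, 0.0109), (309, 0.0109), (312, 0.0402), (315, 0.0426), (318, 0.0435), (321, 0.0436), (324, 0.0449), (327, 0.0445)]
446 [(306, 0.0111), (309, 0.0112), (312, 0.0399), (315, 0.0433), (318, 0.044), (321, 0.0458), (324, 0.0479), (327, 0.0515)]
```

View pics/wrist8.png

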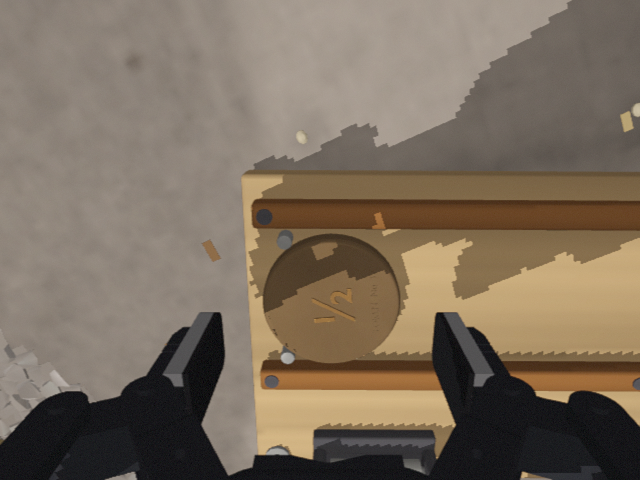

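View pics/crop9.png

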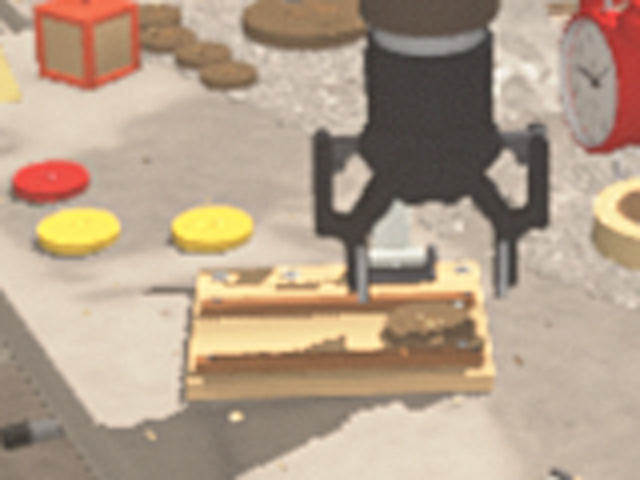

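```bash
python3 - <<'E'
from h import *
for n,us,zr in [('wrist3',(236,240,244,248,252,256,400,404,408,412,416,420),.0020),('wrist6',(250,254,258,262,266,270,388,392,396,400,404),.2212)]:
    s=load(n); print(n)
    for u in us:
        z=[(v,round(float(pd(s,u,v)[2]-zr),4)) for v in range(298,325,3)]
        print(u,[a[1] for a in z])
E
```

```text
wrist3
236 [0.1613, -0.0026, -0.0038, 0.0285, 0.0305, 0.0324, 0.0336, 0.0363, 0.0389]
240 [-0.0036, -0.0033, 0.0262, 0.0273, 0.0302, 0.0329, 0.0335, 0.0371, 0.038]
244 [-0.0025, -0.0034, 0.0263, 0.029, 0.0318, 0.0329, 0.0364, 0.0364, 0.038]
248 [-0.0033, -0.0037, 0.0263, 0.0289, 0.0306, 0.0326, 0.0345, 0.0366, 0.0377]
252 [-0.0032, -0.0038, 0.0271, 0.0284, 0.0302, 0.0325, 0.0326, 0.0332, 0.0344]
256 [-0.0031, -0.0044, 0.0248, 0.0252, 0.0257, 0.0253, 0.026, 0.0263, 0.027]
400 [-0.0034, -0.0029, 0.0266, 0.0277, 0.0267, 0.0285, 0.0282, 0.0281, 0.0287]
404 [-0.0024, -0.003, 0.0257, 0.0291, 0.0312, 0.0338, 0.0349, 0.0359, 0.0361]
408 [-0.0023, -0.0028, 0.0259, 0.0287, 0.0304, 0.0324, 0.0353, 0.0365, 0.0391]
412 [-0.003, -0.0029, 0.027, 0.0284, 0.0306, 0.0328, 0.0346, 0.0365, 0.0378]
416 [-0.0046, -0.004, 0.0257, 0.0282, 0.0308, 0.0319, 0.0352, 0.037, 0.0398]
420 [-0.0028, -0.0035, -0.003, -0.0032, 0.0308, 0.033, 0.0351, 0.0371, 0.0388]
wrist6
250 [-0.2217, -0.2235, 0.0283, 0.0312, 0.0311, 0.0347, 0.0371, 0.0375, 0.0407]
254 [-0.2225, -0.2234, 0.0283, 0.0308, 0.0323, 0.0338, 0.0377, 0.0386, 0.0403]
258 [-0.2235, -0.221, 0.0283, 0.031, 0.0332, 0.0342, 0.0372, 0.0385, 0.0396]
262 [-0.2222, -0.2229, 0.0283, 0.1632, 0.1632, 0.0344, 0.0374, 0.0389, 0.041]
266 [-0.2216, -0.2241, 0.0283, 0.0307, 0.0316, 0.0318, 0.0312, 0.033, 0.0325]
270 [-0.2215, -0.2221, -0.2211, -0.2228, -0.2231, 0.0226, 0.0232, 0.0239, 0.0239]
388 [-0.2217, -0.2241, 0.0282, 0.0293, 0.029, 0.0293, 0.0299, 0.031, 0.0311]
392 [-0.2225, -0.2231, 0.0286, 0.03, 0.0322, 0.0342, 0.0367, 0.0381, 0.0388]
396 [-0.2222, -0.2239, 0.0276, 0.0305, 0.0312, 0.0344, 0.036, 0.0377, 0.0397]
400 [-0.2209, -0.2201, 0.0294, 0.0291, 0.0327, 0.0343, 0.0363, 0.0384, 0.0399]
404 [-0.2229, -0.2226, 0.0277, 0.0308, 0.0316, 0.0351, 0.0367, 0.0384, 0.0398]
```

{"name": "arm_command", "arguments": {"targets": [[[0,0,0,-0.001,-0.001,-0.009,0.12],[0,0,0,-0.001,-0.001,-0.018,0.12],[0,0,0,-0.001,-0.001,-0.018,0.12]]], "grip_force": 20}}

```text
time: 10.25
position: [0.5473, 0.2474, -0.0129]
tool_rot: [3.14, -0.003, -1.99]
wrist_force: [0.8, 0.2, -0.8]
grip_width: 0.882
```

{"name": "arm_command", "arguments": {"targets": [[[0,0,0,0,0,0,0.2],[0,0,0,0,0,0,0.3],[0,0,0,0,0,0,0.4],[0,0,0,0,0,0,0.5],[0,0,0,0,0,0,0.5]]]}}

```text
time: 10.75
position: [0.5487, 0.2485, -0.0108]
tool_rot: [-3.141, 0.001, -1.989]
wrist_force: [-1.3, 0.7, 1.2]
grip_width: 0.636
```

```bash
python3 - <<'E'
from h import *
s=save('wrist','wrist9'); c=save('scene','scene9');cv2.imwrite('pics/crop10.png',cv2.resize(c['color'][180:300,230:390,::-1],None,fx=4,fy=4,interpolation=2))
t=sense(); print(t['time'],t['position'],t['tool_rot'],t['wrist_force'],t['grip_width'])
E
```

```text
10.85 [ 0.54873905  0.24845145 -0.01084007] [-3.14115713e+00  6.87127769e-04 -1.98894284e+00] [-0.94272401  0.12789405  1.40229183] 0.6321789695240302
```

View pics/wrist9.png

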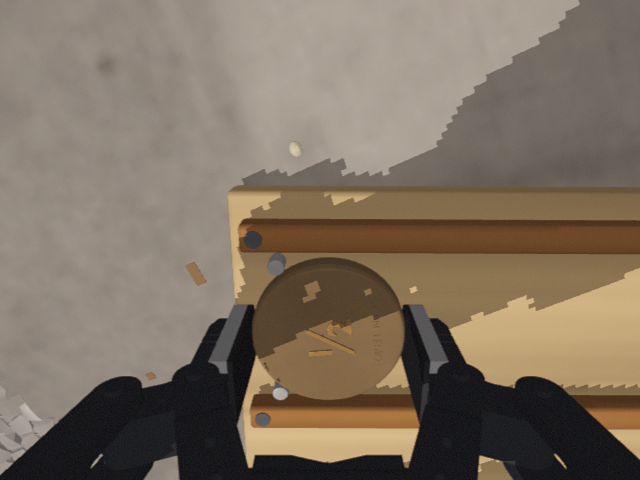

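View pics/crop10.png

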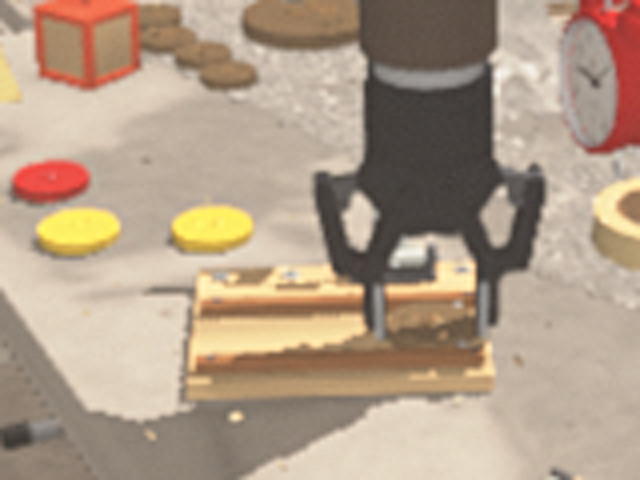

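The jaws hold the disc at 0.632 × 85 ≈ 54 mm, and it lies flat. Next I slide it towards the robot.

{"name": "arm_command", "arguments": {"targets": [[[0,0,0,-0.005,0.0022,0,0.5],[0,0,0,-0.012,0.0053,0,0.5],[0,0,0,-0.02,0.0089,0,0.5],[0,0,0,-0.028,0.0125,0,0.5],[0,0,0,-0.036,0.016,0,0.5]]]}}

```text
time: 11.35
position: [0.5119, 0.2648, -0.0109]
tool_rot: [-3.141, 0.001, -1.989]
wrist_force: [1.9, -0.2, 3.6]
grip_width: 0.633
```

{"name": "arm_command", "arguments": {"targets": [[[0,0,0,-0.008,0.0036,0,0.5],[0,0,0,-0.016,0.0071,0,0.5],[0,0,0,-0.024,0.0107,0,0.5],[0,0,0,-0.032,0.0142,0,0.5],[0,0,0,-0.04,0.0178,0,0.5]]]}}

```text
time: 11.85
position: [0.4721, 0.2826, -0.0109]
tool_rot: [-3.141, 0.001, -1.989]
wrist_force: [3.4, -1.0, 4.6]
grip_width: 0.629
```

```bash
python3 - <<'E'
from h import *
s=save('wrist','wrist10'); c=save('scene','scene10');cv2.imwrite('pics/crop11.png',cv2.resize(c['color'][180:300,230:390,::-1],None,fx=4,fy=4,interpolation=2))
t=sense(); print(t['time'],t['position'],t['tool_rot'],t['wrist_force'],t['grip_width'])
E
```

```text
11.95 [ 0.47111183  0.28288942 -0.01089814] [ 3.14095931e+00  2.60743611e-04 -1.98835128e+00] [-1.36007594  1.64161599  6.71927693] 0.6314863498529147
```

View pics/wrist10.png

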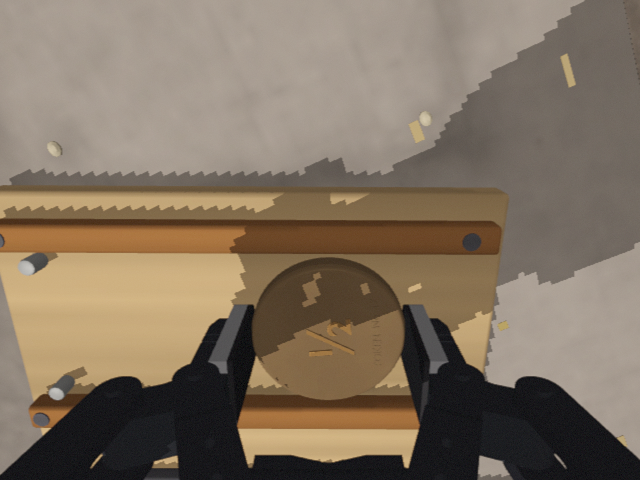

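View pics/crop11.png

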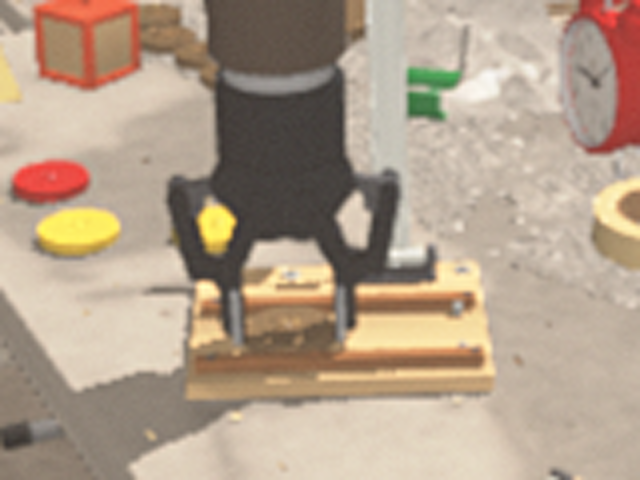

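The disc moved about 85 mm and lies between the rails. I'll release it and lift away.

{"name": "arm_command", "arguments": {"targets": [[[0,0,0,0,0,0,0.3],[0,0,0,0,0,0,0.2],[0,0,0,0,0,0,0.15],[0,0,0,0,0,0,0.15],[0,0,0,0,0,0.005,0.15]]]}}

```text
time: 12.45
position: [0.4719, 0.2814, -0.007]
tool_rot: [3.141, -0.002, -1.99]
wrist_force: [0.7, -1.0, -0.5]
grip_width: 0.848
```

{"name": "arm_command", "arguments": {"targets": [[[0,0,0,0,0,0.02,0.15],[0,0,0,0,0,0.05,0.15],[0,0,0,0,0,0.09,0.15],[0,0,0,0,0,0.13,0.15],[0,0,0,0,0,0.16,0.15]]]}}

```text
time: 12.95
position: [0.473, 0.2823, 0.157]
tool_rot: [-3.14, 0.003, -1.989]
wrist_force: [-0.5, 1.2, 0.5]
grip_width: 0.848
```

{"name": "arm_command", "arguments": {"targets": [[[0,0,0,-0.02,-0.03,0.02,0.15],[0,0,0,-0.03,-0.06,0.03,0.15],[0,0,0,-0.03,-0.06,0.03,0.15]]]}}

```text
time: 13.25
position: [0.4415, 0.2199, 0.1861]
tool_rot: [-3.141, 0.003, -1.991]
wrist_force: [0.8, 0.7, 0.0]
grip_width: 0.848
```

```bash
python3 - <<'E'
from h import *
f=np.load('fix.npz'); R,o=f['R'],f['o']
s=save('wrist','wrist11'); save('scene','scene11'); save('top','top11')
t=sense(); print(t['time'],t['position'],t['tool_rot'],t['wrist_force'],t['grip_width'])
E
```

```text
13.4 [0.44260524 0.22212778 0.18399393] [-3.14145287e+00  6.31930574e-04 -1.98953397e+00] [-0.63986273  0.38690889  0.08178828] 0.8512049359738791
```

View pics/wrist11.png

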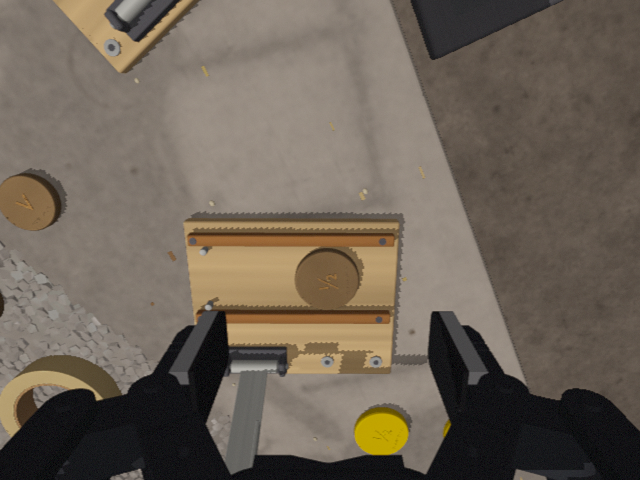

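View pics/scene11.png

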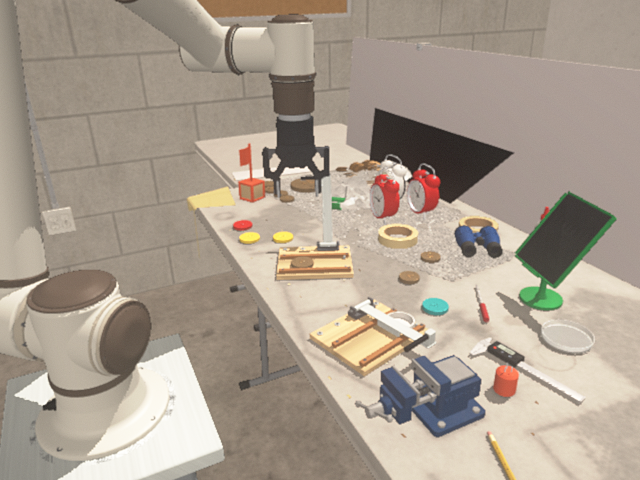

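```bash
python3 - <<'E'
from h import *
f=np.load('fix.npz'); R,o=f['R'],f['o']
s=load('wrist11')
for u,v in [(295,279),(359,279),(327,248),(327,306)]: W=onz(s,u,v,.022)[:2]; print((1000*R.T@(W-o)).round(1), pd(s,327,278)[2].round(4),[pd(s,*p)[2].round(4) for p in [(308,279),(348,279),(327,260)]])
for u,v in [(186,221),(398,221)]: W=onz(s,u,v,.012)[:2]; print('bed edge',(1000*R.T@(W-o)).round(1))
finish_job()
E
```

```text
[-13.8  -0.2] 0.0207 [np.float64(0.0202), np.float64(0.0192), np.float64(0.0196)]
[-67.4  -0.2] 0.0207 [np.float64(0.0202), np.float64(0.0192), np.float64(0.0196)]
[-40.7 -27.9] 0.0207 [np.float64(0.0202), np.float64(0.0192), np.float64(0.0196)]
[-40.6  25.1] 0.0207 [np.float64(0.0202), np.float64(0.0192), np.float64(0.0196)]
bed edge [ 75.5 -47.9]
bed edge [-99.1 -47.8]
the job is handed in; nothing more can be done
```

The job is done and handed in at about 13.4 s. I swung the medallion fixture's bar up and over by its handle, then slid the medallion 85 mm towards the robot along the bed and released it. `finish_job()` reports no verdict.

**Last checks:**
- **Medallion:** it lies flat between the rails, covering x from about −67 to −14 mm in the fixture's frame. That is about 27 mm clear of the bar's zone, which starts at x = 13 mm.
- **Bar:** it measured about 112° (1.95 rad) after I let go, on its stop, and the last scene picture shows it still leaning back.
- **Other fixture:** its bar is still down and was not touched.
- **Forces:** the wrist force readings stayed at about 11 N or less.

**What disagreed:**
- **Tool height:** the reported height is about 40 mm lower than the real fingertips seen in both the wrist and scene depth images. My first pinch on the handle therefore closed on air above the rod. I corrected the height and the second pinch held.
- **Disc height:** the depth readings on the disc's top were 19 to 21 mm, against an expected 22 mm. The bed read up to 2 mm low in the same way.

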